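# Make up two woodworking course kits

### The job

Make up the two course kits from the stock standing on the bench: the green tray gets the dark knob, the pale slotted block and the yellow tin; the blue tray gets the pale knob and the red tin. Stand each thing upright on the floor of a compartment of its own (any compartment of the right tray), and leave the dark slotted block, the glue bottle and the little birdhouse standing where they are.

Things in the scene. Friction and masses are not known exactly. Their poses are not given: they have to be found in the camera images.
- tray_green: Green tray fixed to the bench, 214 x 74 mm, 17 mm high over all, floor 5 mm thick, walls and dividers 4 mm thick. Long side along its own x. Three equal open compartments in a row, each 66 x 66 mm inside, with centres at x = -70, 0 and +70 mm, y = 0 in the tray's frame; walls and floors all of that one colour. Origin at the centre of the underside, z up
- tray_blue: Blue tray fixed to the bench, 214 x 74 mm, 17 mm high over all, floor 5 mm thick, walls and dividers 4 mm thick. Long side along its own x. Three equal open compartments in a row, each 66 x 66 mm inside, with centres at x = -70, 0 and +70 mm, y = 0 in the tray's frame; walls and floors all of that one colour. Origin at the centre of the underside, z up
- knob_dark: Dark brown turned drawer knob, 55 mm tall: foot 34 mm across, narrow neck, drum-shaped head 40 mm across from 27 to 50 mm above the bench (grip the head); origin at the centre of its underside, z up; stands upright on the bench
- knob_pale: Pale wooden turned drawer knob, 55 mm tall: foot 34 mm across, narrow neck, drum-shaped head 40 mm across from 27 to 50 mm above the bench (grip the head); origin at the centre of its underside, z up; stands upright on the bench
- block_pale: Pale wooden square block, 40 x 40 mm, 70 mm tall, solid for the lower 45 mm; an open slot 14 mm wide and 25 mm deep runs along its x across the top; origin at the centre of its underside, z up; stands upright on the bench
- block_dark: Dark brown square block, 40 x 40 mm, 70 mm tall, solid for the lower 45 mm; an open slot 14 mm wide and 25 mm deep runs along its x across the top; origin at the centre of its underside, z up; stands upright on the bench. It belongs to no kit
- tin_yellow: Yellow closed round tin, 44 mm across and 55 mm tall, its upper 15 mm a lid 46 mm across, firmly shut, with a steel disc on top; origin at the centre of its underside, z up; stands upright on the bench
- tin_red: Red closed round tin, 44 mm across and 55 mm tall, its upper 15 mm a lid 46 mm across, firmly shut, with a steel disc on top; origin at the centre of its underside, z up; stands upright on the bench
- glue_bottle: White round bottle with an orange spout, 38 mm across, 86 mm tall; origin at the centre of its underside, z up; stands upright on the bench. It belongs to no kit
- birdhouse: Small model birdhouse, teal walls 46 x 42 mm and a deeper teal pitched roof 52 x 57 mm over the eaves, about 73 mm tall; origin at the centre of its underside, z up; stands upright on the bench. It belongs to no kit. (A loose low wooden offcut, eight-sided, 36 mm across and 17 mm high, also lies among the stock and does not matter)
There are look-alikes about, which are no part of the job. Leave any purple look-alike of the knob_pale alone. Of the things like the tray_blue, leave any that is orange; of the rest the larger one is meant.

How it is judged:
At the end, for the whole second after the job is handed in: Each kit thing is inside its tray (105 mm along, 33 mm across from the centre), underside 2 to 9 mm above the tray's underside, upright within 0.15 rad, at rest, released; dark block, glue bottle and birdhouse upright and within 30 mm of their start (x of knob_dark in the frame of tray_green between -0.105 and 0.105 m and y of knob_dark in the frame of tray_green between -0.033 and 0.033 m and z of knob_dark in the frame of tray_green between 0.002 and 0.009 m and angle between each of knob_dark, block_pale, tin_yellow, knob_pale, tin_red, block_dark, glue_bottle, birdhouse's own z axis and vertical below 0.15 rad and linear speed of each of knob_dark, block_pale, tin_yellow, knob_pale, tin_red, block_dark, glue_bottle, birdhouse below 0.02 m/s and angular speed of each of knob_dark, block_pale, tin_yellow, knob_pale, tin_red below 0.2 rad/s and contact force between the fingers and knob_dark below 0.05 N and x of block_pale in the frame of tray_green between -0.105 and 0.105 m and y of block_pale in the frame of tray_green between -0.033 and 0.033 m and z of block_pale in the frame of tray_green between 0.002 and 0.009 m and contact force between the fingers and block_pale below 0.05 N and x of tin_yellow in the frame of tray_green between -0.105 and 0.105 m and y of tin_yellow in the frame of tray_green between -0.033 and 0.033 m and z of tin_yellow in the frame of tray_green between 0.002 and 0.009 m and contact force between the fingers and tin_yellow below 0.05 N and x of knob_pale in the frame of tray_blue between -0.105 and 0.105 m and y of knob_pale in the frame of tray_blue between -0.033 and 0.033 m and z of knob_pale in the frame of tray_blue between 0.002 and 0.009 m and contact force between the fingers and knob_pale below 0.05 N and x of tin_red in the frame of tray_blue between -0.105 and 0.105 m and y of tin_red in the frame of tray_blue between -0.033 and 0.033 m and z of tin_red in the frame of tray_blue between 0.002 and 0.009 m and contact force between the fingers and tin_red below 0.05 N and distance of each of block_dark, glue_bottle, birdhouse from where it was at the start of the episode below 0.03 m); the robot touches nothing.
It also fails if it takes over 128 s, if anything falls off the work surface, if the arm or the gripper's body presses on something with over 40 N, if the wrist force passes 120 N, or if a joint passes its speed limit or range.

### The arm

A 6-joint arm with a two-finger parallel gripper is mounted at the origin on the work surface. World frame = base frame: x ahead of the robot, y to its left, z up, the work surface at z = 0. Lengths are in m, angles in rad, forces in N, time in s.
With the tool pointing down it reaches from about 0.3 to 0.875 m from the base axis. Payload 6.4 kg.
Tool frame: the origin (TCP) lies at the very end of the fingers, on their centre line; the grasp point (between the pads) lies 19 mm behind it; z points along the fingers, y is the line along which they close (so a half turn about z gives the same grasp; the last joint's range is limited). The gripper opens to 85 mm and grips with 20 to 120 N. Pads are 22 mm wide; open, the fingers measure 114 mm over their backs; the gripper's body (76 mm by 85 mm) begins 54 mm behind the grasp point. The pads swing forward as they close: fully open they stand 13 mm farther back than shut.
Start: joints at [1.051, 0.181, 1.607, -0, 1.354, -0.206], TCP at [0.177, 0.547, 0.231] pointing down, gripper open.
Joint ranges: [-2.99, 2.99], [-0.89, 2.07], [0.3, 2.58], [-1.14, 4.28], [0, 2.63], [-3.12, 3.12]. Speed limits (rad/s): [2.57, 2.57, 3.01, 3.14, 3.14, 3.14].

### API

Orientations are given as a unit quaternion [w, x, y, z].
In Python, from bench import ctrl gives the robot as it stands.
- The arm moves only by the tool jog_arm, never from a script. Its argument "series" is a list that holds one entry, the list of rows, each a list of 7 numbers: the shift along the tool's x, y, z in mm, then the turn, a rotation vector about the tool's x, y, z in rad, then the finger opening in mm, from 0 to 85.4. In form: [[[tx, ty, tz, rx, ry, rz, gripper], ...]]. A call has exactly 10 rows; each row shifts and turns the commanded pose from where the row before left it, along the tool's axes as they then stand; what a row does not reach is not made up. A row lasts 1/10 s, in which the tool goes at most 50 mm and 8.59 degrees, less where a joint would pass 70% of its speed; a pose out of reach is approached as far as the arm can. A call with a gripper value outside its range is refused whole. The fingers move at their own pace and stop on an object; the grip force is fixed at half the most. Time passes only in rows, so rows that do not move let the fingers close, or fill a call up. It gives the time, the measured TCP pose, the force, the opening and the grip force at its end, in the units of the state.
- ctrl.get_obs(): the state, without advancing time (a new reading comes with each control period).
- ctrl.camera(name): name is "scene" or "top" or "wrist"; returns a dict with "frame" (420x560x3 uint8, blue, green, red), "z_map" (420x560 float32, m along the optical axis (not along the pixel's ray), 0 where there is no reading), "fx", "fy", "cx", "cy" (pixels), "xyz" and "rotation" of the camera in the world. Camera axes: x right, y down, z forward; pixel columns grow to the right and rows downward; lengths in m; the calibration is good to about 2 mm. A picture is of the moment at which its call begins.
- ctrl.hand_in(): hands the job in; it is judged then, once.
The state is a dict: "time_s": time; "q": joint angles; "dq": joint speeds; "joint_efforts": joint torques, N m; "eef_pos": TCP position; "eef_rot": TCP orientation; "wrist_force": force on the tool from outside, world axes, zero at the start; "torque": the same for the moment, N m; "opening": opening from 0.0 (shut) to 1.0 (fully open); "grasp_force": force on a finger pad.
Only numpy, scipy, OpenCV 4.12 (cv2) and the standard library are available. Lean on these libraries where they do the work, as an engineer would, in place of code of your own. Each camera call takes 0.05 s, during which the arm holds its last target. There are 200 camera calls.

## Working session

There is one attempt and no reset: what is moved stays moved. The work goes in short steps, Python scripts to look and compute and a tool call to move; the robot and the scene stay as the last step left them, time stands still between calls to the robot, and variables do not carry over. Pictures are saved under pics/ and viewed, at most 14 in all, crops included, and the job is handed in when it is done.

Besides the shell and the picture viewer there is one more tool, called in YAML: its name, and indented under it one key for each argument. jog_arm: Moves the arm, as the interface text tells. Its arguments: {"type":"object","properties":{"series":{"type":"array"}},"required":["series"]}

```bash
mkdir -p pics; ls; python3 - <<'E'
from bench import ctrl
import cv2,numpy as np
for n in ["scene","top"]:
    c=ctrl.camera(n); cv2.imwrite(f"pics/{n}0.png",c["frame"]); np.savez(f"{n}0.npz",**c)
    print(n,c["fx"],c["fy"],c["cx"],c["cy"],c["xyz"],np.round(c["rotation"],4).tolist(),(c["z_map"]>0).mean())
o=ctrl.get_obs();print(o["time_s"],o["eef_pos"],o["eef_rot"])
E
```

```text
pics
scene 429.30596193722096 429.30596193722096 274.66397196786687 210.73989288659115 [ 1.00404862 -0.66059815  0.82175786] [-0.4015, 0.8733, 0.2488, -0.1195] 0.9955739795918367
top 391.17200869972595 391.17200869972595 277.61500780071924 206.90068370127645 [0.37400284 0.09785773 1.02977818] [0.0515, -0.7046, 0.7061, -0.0473] 0.9961267006802721
0.1 [0.17720597 0.54647811 0.2304517 ] [-2.83951268e-04  1.56247741e-01  9.87717557e-01 -7.68185597e-04]
```

View pics/top0.png

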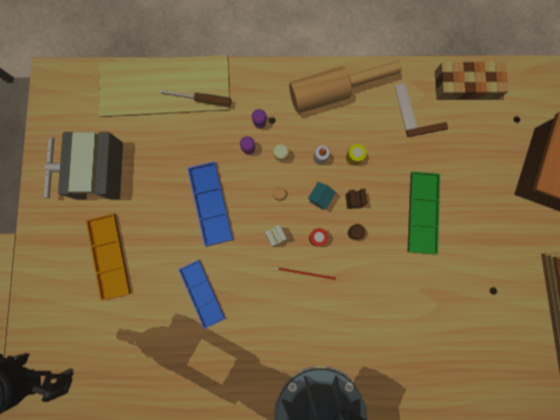

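View pics/scene0.png

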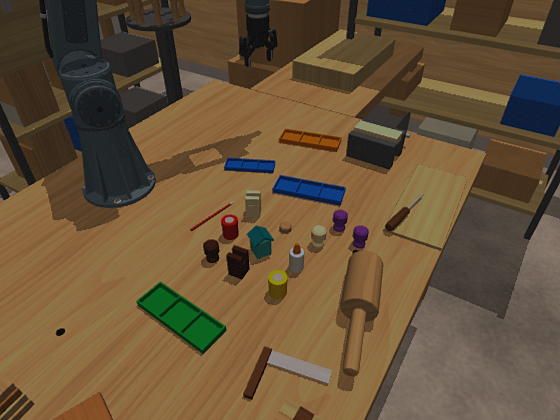

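Top view: the stock sits in the middle: pale knob (281,152), glue (322,155), yellow tin (357,153), birdhouse (322,196), dark block (356,199), pale block (276,236), red tin (319,237), dark knob (357,232). The green tray is at (424,213) and the large blue one at (211,204). The look-alikes are the small blue tray, the orange tray and the purple knobs. The scene view agrees.

```bash
cat > h.py <<'E'
import numpy as np,cv2
from scipy.spatial.transform import Rotation as R
def rot(q): return R.from_quat([q[1],q[2],q[3],q[0]]).as_matrix()
def cloud(c):
    z=c["z_map"].astype(float); v,u=np.mgrid[:z.shape[0],:z.shape[1]]
    p=np.dstack([(u-c["cx"])/c["fx"]*z,(v-c["cy"])/c["fy"]*z,z])
    w=p@rot(c["rotation"]).T+c["xyz"]; w[z<=0]=np.nan; return w
def proj(c,p):
    q=(np.asarray(p)-c["xyz"])@rot(c["rotation"]); return q[...,0]/q[...,2]*c["fx"]+c["cx"],q[...,1]/q[...,2]*c["fy"]+c["cy"]
E
python3 - <<'E'
from h import *
t=dict(np.load("top0.npz"));s=dict(np.load("scene0.npz"));W=cloud(t);S=cloud(s)
print("bench z top/scene",np.nanmedian(W[255:265,380:480,2]),np.nanmedian(S[240:260,60:120,2]))
seeds=dict(knob_pale=(281,152),glue=(322,155),tin_y=(357,153),bird=(322,196),blk_d=(356,199),blk_p=(276,236),tin_r=(319,237),knob_d=(357,232),off=(279,194))
m=((W[...,2]>0.012)).astype(np.uint8);n,L,st,ce=cv2.connectedComponentsWithStats(m,connectivity=4)
Sf=S.reshape(-1,3)
for k,(u,v) in seeds.items():
    l=L[v,u]; P=W[L==l]; zt=np.percentile(P[:,2],90); T=P[P[:,2]>zt-.006]
    c0=(T[:,:2].max(0)+T[:,:2].min(0))/2
    q=Sf[(np.hypot(*(Sf[:,:2]-c0).T)<.04)&(Sf[:,2]>.012)]; zs=np.nanpercentile(q[:,2],95); q=q[q[:,2]>zs-.006]
    r=cv2.minAreaRect((T[:,:2]*1000).astype(np.float32))
    print(k,l,len(P),"top c",c0.round(4),T[:,:2].mean(0).round(4),"z",zt.round(4),"ext",np.ptp(T[:,:2],axis=0).round(3),"scene z",zs.round(4),((q.max(0)+q.min(0))/2)[:2].round(4),q.mean(0)[:2].round(4),"rect",np.round(r[1],0),round(r[2],1))
hsv=cv2.cvtColor(t["frame"],cv2.COLOR_BGR2HSV);hs=cv2.cvtColor(s["frame"],cv2.COLOR_BGR2HSV)
for nme,lo,hi,bx in [("green",(45,120,40),(75,255,255),(400,160,450,265)),("blue",(100,120,60),(122,255,255),(180,155,240,250)),]:
    k=cv2.inRange(hsv,lo,hi);z=np.zeros_like(k);x0,y0,x1,y1=bx;z[y0:y1,x0:x1]=k[y0:y1,x0:x1]
    P=W[(z>0)];P=P[~np.isnan(P[:,0])];r=cv2.minAreaRect((P[:,:2]*1000).astype(np.float32))
    print(nme,r,"z pct",np.percentile(P[:,2],[5,25,50,75,95]).round(4))
    C=np.array([*np.array(r[0])/1000,0.0]); Q=S[cv2.inRange(hs,lo,hi)>0];Q=Q[np.hypot(*(Q[:,:2]-C[:2]).T)<.12]
    r=cv2.minAreaRect((Q[:,:2]*1000).astype(np.float32));print("  scene",r,np.percentile(Q[:,2],[5,25,50,75,95]).round(4))
I=cv2.resize(t["frame"][130:265,180:450],None,fx=2.9,fy=2.9,interpolation=cv2.INTER_CUBIC);cv2.imwrite("pics/topcrop.png",I)
E
```

```text
bench z top/scene -0.0014580120885567815 0.001263200770519557
knob_pale 215 209 top c [0.66   0.0958] [0.659  0.0956] z 0.0556 ext [0.038 0.039] scene z 0.0576 [0.659  0.0943] [0.6591 0.0926] rect [38. 36.] 71.8
glue 217 225 top c [ 0.6505 -0.0088] [ 0.6503 -0.0089] z 0.0746 ext [0.011 0.015] scene z 0.0803 [ 0.6522 -0.0126] [ 0.6532 -0.0131] rect [15. 10.] 83.8
tin_y 216 308 top c [ 0.6544 -0.1   ] [ 0.6538 -0.1005] z 0.056 ext [0.046 0.044] scene z 0.0579 [ 0.6527 -0.1013] [ 0.6535 -0.1024] rect [44. 44.] 46.0
bird 221 480 top c [ 0.5425 -0.0066] [ 0.5428 -0.0073] z 0.0684 ext [0.051 0.043] scene z 0.0707 [ 0.5433 -0.0107] [ 0.5425 -0.0099] rect [28. 52.] 54.8Traceback (most recent call last):
  File "<stdin>", line 9, in <module>
    return umr_maximum(a, axis, None, out, keepdims, initial, where)
ValueError: zero-size array to reduction operation maximum which has no identity
```

```bash
cat > m.py <<'E'
from h import *
t=dict(np.load("top0.npz"));s=dict(np.load("scene0.npz"));W=cloud(t);S=cloud(s)
seeds=dict(knob_pale=(281,152),glue=(322,155),tin_y=(357,153),bird=(322,196),blk_d=(356,199),blk_p=(276,236),tin_r=(319,237),knob_d=(357,232),off=(279,194))
m=((W[...,2]>0.012)).astype(np.uint8);n,L,st,ce=cv2.connectedComponentsWithStats(m,connectivity=4)
Sf=S.reshape(-1,3)
for k,(u,v) in seeds.items():
    l=np.bincount(L[v-6:v+7,u-6:u+7].ravel())[1:].argmax()+1
    P=W[L==l]; zt=np.percentile(P[:,2],85); T=P[P[:,2]>zt-.006]
    c0=(T[:,:2].max(0)+T[:,:2].min(0))/2
    q=Sf[(np.hypot(*(Sf[:,:2]-c0).T)<.04)&(Sf[:,2]>.012)]; zs=np.nanpercentile(q[:,2],90); q=q[q[:,2]>zs-.006]
    r=cv2.minAreaRect((T[:,:2]*1000).astype(np.float32))
    print(k,l,len(P),"top",c0.round(4),T[:,:2].mean(0).round(4),"z",zt.round(4),"ext",np.ptp(T[:,:2],axis=0).round(3),"scene z",zs.round(4),((q.max(0)+q.min(0))/2)[:2].round(4),"rect",np.round(r[0]),np.round(r[1],0),round(r[2],1))
hsv=cv2.cvtColor(t["frame"],cv2.COLOR_BGR2HSV);hs=cv2.cvtColor(s["frame"],cv2.COLOR_BGR2HSV)
for nme,lo,hi,bx in [("green",(45,120,40),(75,255,255),(400,160,450,265)),("blue",(100,120,60),(122,255,255),(180,155,240,250)),]:
    k=cv2.inRange(hsv,lo,hi);z=np.zeros_like(k);x0,y0,x1,y1=bx;z[y0:y1,x0:x1]=k[y0:y1,x0:x1]
    P=W[(z>0)];P=P[~np.isnan(P[:,0])];r=cv2.minAreaRect((P[:,:2]*1000).astype(np.float32))
    print(nme,r,"z pct",np.percentile(P[:,2],[5,25,50,75,95]).round(4))
    C=np.array(r[0])/1000; Q=S[cv2.inRange(hs,lo,hi)>0];Q=Q[np.hypot(*(Q[:,:2]-C).T)<.12]
    r=cv2.minAreaRect((Q[:,:2]*1000).astype(np.float32));print("  scene",r,np.percentile(Q[:,2],[5,25,50,75,95]).round(4))
I=cv2.resize(t["frame"][130:265,180:450],None,fx=2.9,fy=2.9,interpolation=cv2.INTER_CUBIC);cv2.imwrite("pics/topcrop.png",I)
E
python3 m.py
```

```text
knob_pale 215 209 top [0.66   0.0958] [0.6588 0.0956] z 0.0548 ext [0.038 0.039] scene z 0.0566 [0.6583 0.0924] rect [659.  96.] [38. 37.] 71.8
glue 217 225 top [ 0.6477 -0.0092] [ 0.6497 -0.0089] z 0.0683 ext [0.025 0.016] scene z 0.074 [ 0.6532 -0.0115] rect [648.  -7.] [17. 19.] 59.4
tin_y 216 308 top [ 0.6544 -0.1   ] [ 0.6538 -0.1004] z 0.0556 ext [0.046 0.044] scene z 0.0573 [ 0.6527 -0.1013] rect [ 654. -101.] [44. 44.] 46.0
bird 221 480 top [ 0.5415 -0.008 ] [ 0.5425 -0.0074] z 0.0675 ext [0.058 0.046] scene z 0.0695 [ 0.5433 -0.0107] rect [543.  -7.] [32. 52.] 59.2
blk_d 224 354 top [ 0.5362 -0.0969] [ 0.5362 -0.0967] z 0.0695 ext [0.041 0.044] scene z 0.0712 [ 0.5359 -0.0966] rect [536. -97.] [39. 41.] 5.2
blk_p 229 276 top [0.4409 0.1099] [0.4407 0.1096] z 0.07 ext [0.051 0.049] scene z 0.071 [0.4388 0.1091] rect [441. 109.] [40. 40.] 26.7
tin_r 231 275 top [0.4368 0.0017] [0.4372 0.0019] z 0.0558 ext [0.043 0.043] scene z 0.0571 [4.353e-01 4.000e-04] rect [437.   2.] [43. 43.] 89.2
knob_d 230 219 top [ 0.4505 -0.0951] [ 0.4506 -0.0949] z 0.0548 ext [0.035 0.036] scene z 0.0568 [ 0.4511 -0.0959] rect [451. -95.] [35. 36.] 87.9
off 223 124 top [0.554 0.1  ] [0.5546 0.1   ] z 0.0174 ext [0.032 0.032] scene z 0.0193 [0.5538 0.099 ] rect [555.  99.] [32. 31.] 22.1
green ((502.69915771484375, -279.1812744140625), (76.03279113769531, 211.87991333007812), 85.3428726196289) z pct [0.001  0.0029 0.0045 0.0074 0.0165]
  scene ((502.33587646484375, -279.7520751953125), (75.50459289550781, 216.57118225097656), 85.08531951904297) [0.0038 0.0055 0.0069 0.0134 0.0188]
blue ((528.05419921875, 282.6606140136719), (211.4786376953125, 72.56571197509766), 13.630230903625488) z pct [0.0014 0.0033 0.0047 0.0068 0.0166]
  scene ((528.2063598632812, 282.89923095703125), (214.02322387695312, 79.77143859863281), 13.487189292907715) [0.0036 0.0057 0.0073 0.0139 0.0188]
```

View pics/topcrop.png

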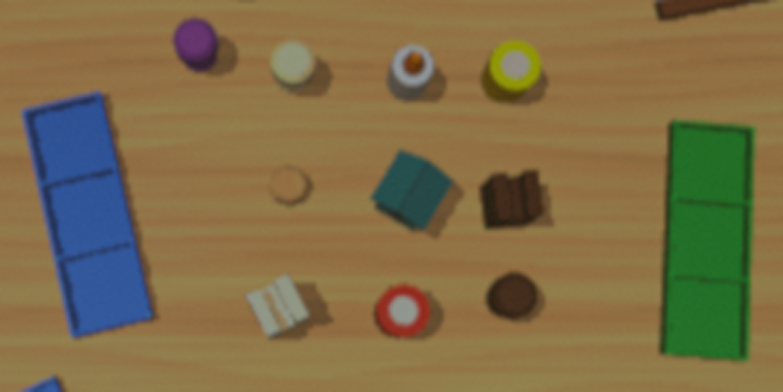

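Every position agrees between the two views to about 2 mm, and the heights match the text: knobs 55, tins 55–57, blocks 70, tray walls 17 mm. I'm starting with the pale block, whose slot runs at about 27°.

jog_arm:
  series:
    - [[0,0,10,0,0,-0.13,85],[0,0,10,0,0,-0.13,85],[0,0,10,0,0,-0.13,85],[0,0,10,0,0,-0.13,85],[0,0,10,0,0,-0.13,85],[0,0,10,0,0,-0.13,85],[0,-40,0,0,0,0,85],[0,-40,0,0,0,0,85],[0,-40,0,0,0,0,85],[0,-40,0,0,0,0,85]]

```text
time_s: 1.1
eef_pos: [0.2495, 0.4025, 0.1708]
eef_rot: [-0.0, -0.231, 0.973, -0.0]
wrist_force: [0.5, -1.0, 0.2]
opening: 0.996
grasp_force: 0.0
```

jog_arm:
  series:
    - [[-4.3,-38.5,5,0,0,0,85],[-4.3,-38.5,5,0,0,0,85],[-4.3,-38.5,5,0,0,0,85],[-4.3,-38.5,5,0,0,0,85],[-4.3,-38.5,5,0,0,0,85],[-4.3,-38.5,5,0,0,0,85],[-4.3,-38.5,5,0,0,0,85],[-4.3,-38.5,5,0,0,0,85],[-4.3,-38.5,5,0,0,0,85],[0,0,0,0,0,0,85]]

```text
time_s: 2.1
eef_pos: [0.4416, 0.1085, 0.1259]
eef_rot: [0.0, -0.229, 0.973, -0.001]
wrist_force: [0.0, -0.0, 0.6]
opening: 0.994
grasp_force: 0.0
```

```bash
python3 - <<'E'
from h import *
from bench import ctrl
c=ctrl.camera("wrist");cv2.imwrite("pics/w1.png",c["frame"])
W=cloud(c);o=ctrl.get_obs();print(o["eef_pos"],o["q"])
m=(W[...,2]>.06)&(np.hypot(W[...,0]-.44,W[...,1]-.11)<.05)&(W[...,2]<.08)
P=W[m];print(m.sum(),P.mean(0),cv2.minAreaRect((P[:,:2]*1000).astype(np.float32)),np.median(P[:,2]))
E
```

```text
[0.44021951 0.11021962 0.12581222] [-1.72445869e-02  3.79954965e-02  1.99646447e+00 -2.01238285e-05
  1.10817777e+00 -2.05021066e+00]
2193 [0.43744429 0.10911078 0.06937449] ((439.11956787109375, 109.89047241210938), (40.770233154296875, 39.98440170288086), 27.263736724853516) 0.06964726476425412
```

View pics/w1.png

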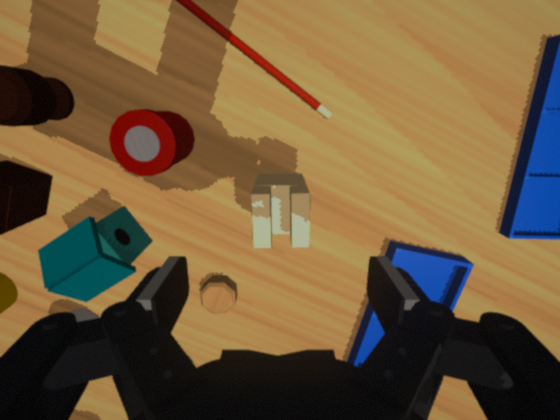

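The wrist view shows the pale block centred between the fingers at (281,215), with its slot across the closing line. It measures (439,110) and 70 mm high. Descending to grip it.

jog_arm:
  series:
    - [[0,0,25,0,0,0,85],[0,0,25,0,0,0,85],[0,0,25,0,0,0,85],[0,0,20,0,0,0,85],[0,0,13,0,0,0,85],[0,0,0,0,0,0,85],[0,0,0,0,0,0,30],[0,0,0,0,0,0,30],[0,0,0,0,0,0,30],[0,0,0,0,0,0,30]]

```text
time_s: 3.15
eef_pos: [0.4407, 0.112, 0.0194]
eef_rot: [0.001, -0.231, 0.973, -0.0]
wrist_force: [-0.4, 1.0, 4.8]
opening: 0.46
grasp_force: 60.8
```

jog_arm:
  series:
    - [[0,0,0,0,0,0,30],[0,0,0,0,0,0,30],[0,0,0,0,0,0,30],[0,0,0,0,0,0,30],[0,0,-10,0,0,0,30],[0,0,-20,0,0,0,30],[0,0,-20,0,0,0,30],[0,0,-20,0,0,0,30],[0,0,-20,0,0,0,30],[0,0,-15,0,0,0,30]]

```text
time_s: 4.15
eef_pos: [0.44, 0.1118, 0.1251]
eef_rot: [0.001, -0.231, 0.973, -0.0]
wrist_force: [-0.3, 0.7, -0.6]
opening: 0.462
grasp_force: 60.4
```

jog_arm:
  series:
    - [[10,-19,0,0,0,0,30],[20,-38,0,0,0,0,30],[20,-38,0,0,0,0,30],[20,-38,0,0,0,0,30],[20,-38,0,0,0,0,30],[20,-38,0,0,0,0,30],[20,-38,0,0,0,0,30],[20,-38,0,0,0,0,30],[20,-38,0,0,0,0,30],[9,-18,0,0,0,0,30]]

```text
time_s: 5.15
eef_pos: [0.4328, -0.2767, 0.1242]
eef_rot: [0.0, -0.23, 0.973, -0.001]
wrist_force: [0.4, 0.7, -0.7]
opening: 0.462
grasp_force: 60.6
```

```bash
python3 - <<'E'
from h import *
from bench import ctrl
o=ctrl.get_obs();print(o["eef_pos"],o["q"],o["grasp_force"],o["wrist_force"])
c=ctrl.camera("wrist");cv2.imwrite("pics/w2.png",c["frame"])
for n in ["wrist","scene"]:
    c=ctrl.camera(n);W=cloud(c);h=cv2.cvtColor(c["frame"],cv2.COLOR_BGR2HSV)
    P=W[cv2.inRange(h,(45,120,30),(75,255,255))>0];P=P[np.hypot(P[:,0]-.5,P[:,1]+.28)<.13]
    print(n,len(P),cv2.minAreaRect((P[:,:2]*1000).astype(np.float32)),np.percentile(P[:,2],[5,50,95]))
E
```

```text
[ 0.43275829 -0.27673908  0.12418487] [-7.99936593e-01  1.70483174e-01  1.85356762e+00 -6.83836287e-04
  1.11572383e+00 -2.83389434e+00] 60.647746324539185 [ 0.39548307  0.70267911 -0.67992837]
wrist 5799 ((477.1053161621094, -278.9505615234375), (76.99132537841797, 165.03704833984375), 84.99761962890625) [0.00378538 0.00517756 0.01761598]
scene 2851 ((502.44580078125, -279.6956481933594), (75.42601776123047, 216.7951202392578), 85.05297088623047) [0.0037494  0.00694386 0.01887511]
```

View pics/w2.png

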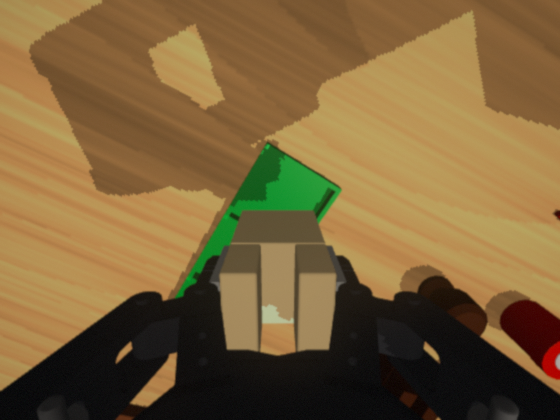

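The wrist view shows the block upright in the fingers over the near green compartment, around (275,280). The tray pose is confirmed from the wrist and scene views. Lowering.

jog_arm:
  series:
    - [[-1.3,2.7,15,0,0,0,30],[0,0,20,0,0,0,30],[0,0,20,0,0,0,30],[0,0,20,0,0,0,30],[0,0,13,0,0,0,30],[0,0,6,0,0,0,30],[0,0,3,0,0,0,30],[0,0,1.5,0,0,0,30],[0,0,0,0,0,0,30],[0,0,0,0,0,0,30]]

```text
time_s: 6.3
eef_pos: [0.4334, -0.2706, 0.0254]
eef_rot: [0.0, -0.231, 0.973, -0.001]
wrist_force: [-0.3, 0.0, -0.5]
opening: 0.461
grasp_force: 60.6
```

jog_arm:
  series:
    - [[0,0,0,0,0,0,50],[0,0,0,0,0,0,60],[0,0,0,0,0,0,85],[0,0,0,0,0,0,85],[0,0,-20,0,0,0,85],[0,0,-30,0,0,0,85],[0,0,-30,0,0,0.117,85],[0,0,-10,0,0,0.117,85],[0,0,0,0,0,0.117,85],[0,0,0,0,0,0.116,85]]

```text
time_s: 7.3
eef_pos: [0.4334, -0.2705, 0.1156]
eef_rot: [0.001, 0.003, 1.0, -0.001]
wrist_force: [-0.2, 0.7, -0.3]
opening: 0.991
grasp_force: 0.0
```

jog_arm:
  series:
    - [[-3,30,0,0,0,0,85],[-3,30,0,0,0,0,85],[-3,30,0,0,0,0,85],[-3,30,0,0,0,0,85],[-3,30,0,0,0,0,85],[-3,25,0,0,0,0,85],[0,0,20,0,0,0,85],[0,0,20,0,0,0,85],[0,0,0,0,0,0,85],[0,0,0,0,0,0,85]]

```text
time_s: 8.3
eef_pos: [0.451, -0.0951, 0.0748]
eef_rot: [-0.0, 0.0, 1.0, 0.0]
wrist_force: [0.2, -0.7, -0.3]
opening: 0.997
grasp_force: 0.0
```

```bash
python3 - <<'E'
from h import *
from bench import ctrl
o=ctrl.get_obs();print(o["eef_pos"])
c=ctrl.camera("wrist");cv2.imwrite("pics/w3.png",c["frame"]);W=cloud(c)
m=(W[...,2]>.045)&(np.hypot(W[...,0]-.45,W[...,1]+.095)<.04)&(W[...,2]<.062)
P=W[m];print(m.sum(),P.mean(0),(P.max(0)+P.min(0))/2,np.ptp(P,axis=0))
c=ctrl.camera("top");W=cloud(c);m=(W[...,2]>.06)&(np.hypot(W[...,0]-.433,W[...,1]+.274)<.05);P=W[m]
print("blk",m.sum(),cv2.minAreaRect((P[:,:2]*1000).astype(np.float32)),np.median(P[:,2]))
E
```

```text
[ 0.4509562  -0.09514957  0.07484825]
3370 [ 0.4460514  -0.09515336  0.05348015] [ 0.44856299 -0.0949193   0.05107626] [0.03969098 0.03924455 0.01172858]
blk 0 ((0.0, 0.0), (0.0, 0.0), 0.0) nan
  return _methods._mean(a, axis=axis, dtype=dtype,
  ret = ret.dtype.type(ret / rcount)
```

View pics/w3.png

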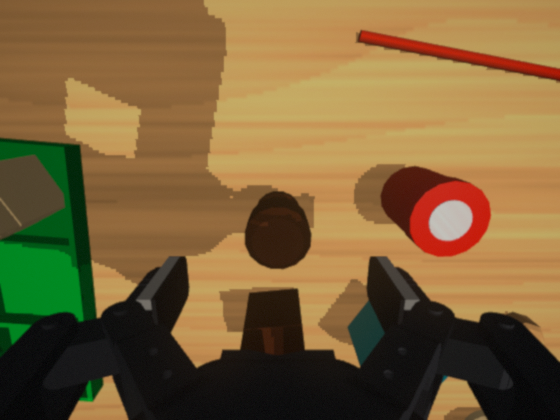

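The dark knob is at (278,232), centred between the fingers at (449..451,-95) and 54 mm high. The block stands in the tray at left, (30,195).

jog_arm:
  series:
    - [[1,0,20,0,0,0,85],[0,0,20,0,0,0,85],[0,0,12,0,0,0,85],[0,0,6,0,0,0,85],[0,0,0,0,0,0,85],[0,0,0,0,0,0,30],[0,0,0,0,0,0,30],[0,0,0,0,0,0,30],[0,0,0,0,0,0,30],[0,0,0,0,0,0,30]]

```text
time_s: 9.4
eef_pos: [0.4508, -0.0954, 0.0176]
eef_rot: [0.001, 0.0, 1.0, -0.0]
wrist_force: [-1.7, 1.3, 5.2]
opening: 0.45
grasp_force: 60.1
```

jog_arm:
  series:
    - [[0,0,0,0,0,0,30],[0,0,0,0,0,0,30],[0,0,-10,0,0,0,30],[0,0,-20,0,0,0,30],[0,0,-20,0,0,0,30],[0,0,-20,0,0,0,30],[0,0,-20,0,0,0,30],[0,0,-5,0,0,0,30],[0,0,0,0,0,0,30],[0,0,0,0,0,0,30]]

```text
time_s: 10.4
eef_pos: [0.4497, -0.0949, 0.1112]
eef_rot: [-0.0, 0.0, 1.0, 0.0]
wrist_force: [-0.6, -0.4, -0.5]
opening: 0.45
grasp_force: 60.2
```

jog_arm:
  series:
    - [[-5,-16,0,0,0,0,30],[-8,-28,0,0,0,0,30],[-8,-28,0,0,0,0,30],[-8,-28,0,0,0,0,30],[-8,-28,0,0,0,0,30],[-8,-28,0,0,0,0,30],[-5,-18,0,0,0,0,30],[-3,-10,0,0,0,0,30],[0,0,20,0,0,0,30],[0,0,20,0,0,0,30]]

```text
time_s: 11.4
eef_pos: [0.5031, -0.28, 0.0709]
eef_rot: [0.0, 0.001, 1.0, -0.0]
wrist_force: [-0.6, -0.2, -1.0]
opening: 0.452
grasp_force: 60.3
```

jog_arm:
  series:
    - [[0,0,20,0,0,0,30],[0,0,16,0,0,0,30],[0,0,7,0,0,0,30],[0,0,3.5,0,0,0,30],[0,0,1.5,0,0,0,30],[0,0,0,0,0,0,30],[0,0,0,0,0,0,30],[0,0,0,0,0,0,30],[0,0,0,0,0,0,30],[0,0,0,0,0,0,30]]

```text
time_s: 12.4
eef_pos: [0.5032, -0.2793, 0.0241]
eef_rot: [0.0, 0.0, 1.0, -0.0]
wrist_force: [0.5, 0.6, -0.8]
opening: 0.446
grasp_force: 60.3
```

jog_arm:
  series:
    - [[0,0,1,0,0,0,30],[0,0,0,0,0,0,48],[0,0,0,0,0,0,60],[0,0,0,0,0,0,85],[0,0,0,0,0,0,85],[0,0,-15,0,0,0,85],[0,0,-25,0,0,0,85],[0,0,-25,0,0,0,85],[0,0,-25,0,0,0,85],[0,0,0,0,0,0,85]]

```text
time_s: 13.4
eef_pos: [0.5055, -0.2813, 0.1181]
eef_rot: [0.003, 0.0, 1.0, -0.003]
wrist_force: [0.3, -0.7, 0.1]
opening: 0.998
grasp_force: 0.0
```

jog_arm:
  series:
    - [[-10,12,0,0,0,0,85],[-20,24,0,0,0,0,85],[-20,24,0,0,0,0,85],[-20,24,0,0,0,0,85],[-20,24,0,0,0,0,85],[-20,24,0,0,0,0,85],[-20,24,0,0,0,0,85],[-21,23,10,0,0,0,85],[0,0,15,0,0,0,85],[0,0,5,0,0,0,85]]

```text
time_s: 14.4
eef_pos: [0.6524, -0.0981, 0.0792]
eef_rot: [-0.003, -0.001, 1.0, 0.001]
wrist_force: [-0.8, 0.0, -1.1]
opening: 0.995
grasp_force: 0.0
```

```bash
cat > look.py <<'E'
import sys
from h import *
from bench import ctrl
x,y,zl,zh=map(float,sys.argv[1:5]);o=ctrl.get_obs();print(o["eef_pos"],o["eef_rot"],o["opening"])
c=ctrl.camera("wrist");cv2.imwrite(f"pics/{sys.argv[5]}.png",c["frame"]);W=cloud(c)
m=(W[...,2]>zl)&(np.hypot(W[...,0]-x,W[...,1]-y)<.045)&(W[...,2]<zh)
P=W[m];print(m.sum(),P.mean(0),(P.max(0)+P.min(0))/2,np.ptp(P,axis=0))
E
python3 look.py .654 -.1 .048 .062 w4
```

```text
[ 0.65235314 -0.09810915  0.07922236] [-2.67733885e-03 -6.46488743e-04  9.99995828e-01  8.70186623e-04] 0.9947116493540612
4433 [ 0.65079455 -0.10088232  0.05469432] [ 0.65222923 -0.10122421  0.05264719] [0.04563368 0.04545162 0.00927632]
```

View pics/w4.png

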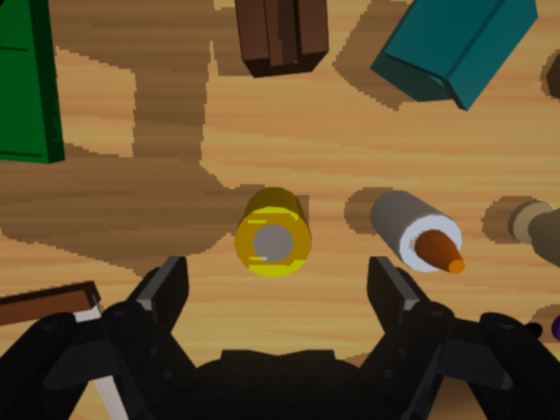

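The yellow tin is at (273,240), measured at (653,-101) and 55 mm high. The glue bottle at (415,225) is clear of the finger.

jog_arm:
  series:
    - [[0,-2.5,16,0,0,0,85],[0,0,18,0,0,0,85],[0,0,13,0,0,0,85],[0,0,6,0,0,0,85],[0,0,0,0,0,0,85],[0,0,0,0,0,0,35],[0,0,0,0,0,0,35],[0,0,0,0,0,0,35],[0,0,0,0,0,0,35],[0,0,0,0,0,0,35]]

```text
time_s: 15.45
eef_pos: [0.6553, -0.103, 0.0312]
eef_rot: [0.001, 0.0, 1.0, -0.0]
wrist_force: [0.4, 1.4, 6.2]
opening: 0.521
grasp_force: 61.5
```

jog_arm:
  series:
    - [[0,0,0,0,0,0,35],[0,0,0,0,0,0,35],[0,0,-10,0,0,0,35],[0,0,-20,0,0,0,35],[0,0,-20,0,0,0,35],[0,0,-20,0,0,0,35],[0,0,-15,0,0,0,35],[0,0,0,0,0,0,35],[0,0,0,0,0,0,35],[0,0,0,0,0,0,35]]

```text
time_s: 16.45
eef_pos: [0.6532, -0.1026, 0.1132]
eef_rot: [-0.001, 0.0, 1.0, 0.0]
wrist_force: [-0.2, -0.1, -1.8]
opening: 0.519
grasp_force: 61.4
```

jog_arm:
  series:
    - [[5,-12,0,0,0,0,35],[10,-23,0,0,0,0,35],[10,-23,0,0,0,0,35],[10,-23,0,0,0,0,35],[10,-23,0,0,0,0,35],[10,-23,0,0,0,0,35],[10,-23,0,0,0,0,35],[9,-20,0,0,0,0,35],[6,-12,0,0,0,0,35],[0,0,0,0,0,0,35]]

```text
time_s: 17.45
eef_pos: [0.5727, -0.2867, 0.1142]
eef_rot: [-0.0, 0.002, 1.0, 0.0]
wrist_force: [0.6, 0.2, -0.9]
opening: 0.514
grasp_force: 61.4
```

```bash
python3 - <<'E'
from h import *
from bench import ctrl
o=ctrl.get_obs();e=o["eef_pos"];print(e,o["opening"],o["grasp_force"])
c=ctrl.camera("scene");cv2.imwrite("pics/s5.png",cv2.resize(c["frame"][150:400,60:400],None,fx=2.2,fy=2.2));W=cloud(c);h=cv2.cvtColor(c["frame"],cv2.COLOR_BGR2HSV)
P=W[cv2.inRange(h,(22,150,30),(33,255,255))>0];P=P[np.hypot(*(P[:,:2]-e[:2]).T)<.05]
print(len(P),np.nanpercentile(P[:,2],[1,3,50,97,99]).round(4),np.nanmean(P,0))
E
```

```text
[ 0.57271917 -0.28665664  0.11419373] 0.5143578380322232 61.428258419036865
352 [0.0835 0.0884 0.1258 0.1407 0.1458] [ 0.58364966 -0.29065051  0.12104665]
```

View pics/s5.png

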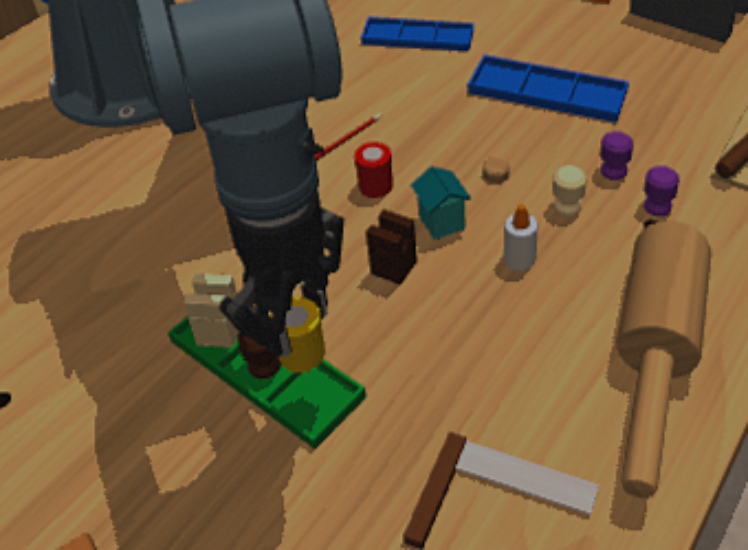

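The block and dark knob stand upright in the green tray. The yellow tin hangs upright at about (300,330), with its underside roughly 30 mm below the TCP. Lowering to z≈36 mm.

jog_arm:
  series:
    - [[0,2,15,0,0,0,35],[0,0,20,0,0,0,35],[0,0,20,0,0,0,35],[0,0,12,0,0,0,35],[0,0,6,0,0,0,35],[0,0,3,0,0,0,35],[0,0,1,0,0,0,35],[0,0,0,0,0,0,35],[0,0,0,0,0,0,35],[0,0,0,0,0,0,35]]

```text
time_s: 18.5
eef_pos: [0.5744, -0.2832, 0.0385]
eef_rot: [0.0, 0.0, 1.0, -0.0]
wrist_force: [0.1, -0.3, -2.2]
opening: 0.518
grasp_force: 61.4
```

jog_arm:
  series:
    - [[0,0,1,0,0,0,35],[0,0,1,0,0,0,35],[0,0,0.5,0,0,0,35],[0,0,0.5,0,0,0,35],[0,0,0.5,0,0,0,35],[0,0,0.5,0,0,0,35],[0,0,0,0,0,0,35],[0,0,0,0,0,0,35],[0,0,0,0,0,0,35],[0,0,0,0,0,0,35]]

```text
time_s: 19.5
eef_pos: [0.5744, -0.283, 0.0362]
eef_rot: [0.0, 0.0, 1.0, -0.0]
wrist_force: [-5.0, 4.1, 14.2]
opening: 0.519
grasp_force: 62.9
```

Contact at z 36 mm with 14 N, so the tin is seated. Releasing and going to the red tin.

jog_arm:
  series:
    - [[0,0,0,0,0,0,50],[0,0,0,0,0,0,60],[0,0,0,0,0,0,85],[0,0,0,0,0,0,85],[0,0,-15,0,0,0,85],[0,0,-25,0,0,0,85],[0,0,-25,0,0,0,85],[0,0,-15,0,0,0,85],[5,10,0,0,0,0,85],[10,20,0,0,0,0,85]]

```text
time_s: 20.5
eef_pos: [0.559, -0.2531, 0.114]
eef_rot: [0.001, 0.001, 1.0, -0.0]
wrist_force: [0.3, 1.1, -0.3]
opening: 0.992
grasp_force: 0.0
```

jog_arm:
  series:
    - [[14,29,0,0,0,0,85],[14,29,0,0,0,0,85],[14,29,0,0,0,0,85],[14,29,0,0,0,0,85],[14,29,0,0,0,0,85],[14,29,0,0,0,0,85],[14,29,0,0,0,0,85],[14,29,10,0,0,0,85],[10,22,15,0,0,0,85],[0,0,10,0,0,0,85]]

```text
time_s: 21.5
eef_pos: [0.4336, 0.0044, 0.0767]
eef_rot: [-0.002, -0.001, 1.0, 0.001]
wrist_force: [-0.7, -0.2, 0.8]
opening: 0.996
grasp_force: 0.0
```

```bash
python3 look.py .437 .002 .048 .062 w5
```

```text
[0.43358684 0.00444751 0.07666538] [-2.10491873e-03 -1.09042278e-03  9.99996824e-01  8.55747027e-04] 0.9959436484227105
4526 [0.43372889 0.0018721  0.05470478] [0.4351786  0.00180353 0.05249286] [0.04562611 0.04539992 0.00892516]
```

jog_arm:
  series:
    - [[0,0,15,0,0,0,85],[0,0,16,0,0,0,85],[0,0,12,0,0,0,85],[0,0,6,0,0,0,85],[0,0,0,0,0,0,85],[0,0,0,0,0,0,85],[0,0,0,0,0,0,85],[0,0,0,0,0,0,85],[0,0,0,0,0,0,85],[0,0,0,0,0,0,85]]

```text
time_s: 22.55
eef_pos: [0.4375, 0.0013, 0.0301]
eef_rot: [0.0, 0.0, 1.0, -0.0]
wrist_force: [-0.5, 0.3, 0.2]
opening: 0.994
grasp_force: 0.0
```

jog_arm:
  series:
    - [[0,0,2,0,0,0,85],[0,0,0,0,0,0,35],[0,0,0,0,0,0,35],[0,0,0,0,0,0,35],[0,0,0,0,0,0,35],[0,0,0,0,0,0,35],[0,0,0,0,0,0,35],[0,0,0,0,0,0,35],[0,0,0,0,0,0,35],[0,0,0,0,0,0,35]]

```text
time_s: 23.55
eef_pos: [0.4374, 0.0013, 0.0281]
eef_rot: [0.0, 0.0, 1.0, -0.0]
wrist_force: [-1.6, 1.5, 5.3]
opening: 0.517
grasp_force: 60.6
```

jog_arm:
  series:
    - [[0,0,-10,0,0,0,35],[0,0,-20,0,0,0,35],[0,0,-20,0,0,0,35],[0,0,-20,0,0,0,35],[0,0,-20,0,0,0,35],[0,0,-10,0,0,0,35],[0,0,0,0,0,0,35],[0,0,0,0,0,0,35],[0,0,0,0,0,0,35],[0,0,0,0,0,0,35]]

```text
time_s: 24.55
eef_pos: [0.4365, 0.0015, 0.1268]
eef_rot: [-0.001, 0.0, 1.0, 0.0]
wrist_force: [-0.1, -0.9, -1.2]
opening: 0.517
grasp_force: 61.4
```

jog_arm:
  series:
    - [[-1.5,15,0,0,0,0,35],[-3,32,0,0,0,0,35],[-3,32,0,0,0,0,35],[-3,32,0,0,0,0,35],[-3,32,0,0,0,0,35],[-3,32,0,0,0,0,35],[-3,32,0,0,0,0,35],[-2,32,0,0,0,0,35],[-2,20,0,0,0,0,35],[0,6,0,0,0,0,35]]

```text
time_s: 25.55
eef_pos: [0.4605, 0.268, 0.127]
eef_rot: [-0.001, -0.001, 1.0, 0.0]
wrist_force: [-0.4, 0.1, -0.5]
opening: 0.515
grasp_force: 61.6
```

jog_arm:
  series:
    - [[0,0,20,0,0,0,35],[0,0,25,0,0,0,35],[0,0,20,0,0,0,35],[0,0,12,0,0,0,35],[0,0,7,0,0,0,35],[0,0,4,0,0,0,35],[0,0,2,0,0,0,35],[0,0,0,0,0,0,35],[0,0,0,0,0,0,35],[0,0,0,0,0,0,35]]

```text
time_s: 26.55
eef_pos: [0.4615, 0.2665, 0.0384]
eef_rot: [0.001, 0.0, 1.0, 0.0]
wrist_force: [0.2, 0.4, -1.1]
opening: 0.518
grasp_force: 61.6
```

jog_arm:
  series:
    - [[0,0,1,0,0,0,35],[0,0,1,0,0,0,35],[0,0,1,0,0,0,35],[0,0,0.5,0,0,0,35],[0,0,0.5,0,0,0,35],[0,0,0,0,0,0,35],[0,0,0,0,0,0,35],[0,0,0,0,0,0,35],[0,0,0,0,0,0,35],[0,0,0,0,0,0,35]]

```text
time_s: 27.55
eef_pos: [0.461, 0.2663, 0.0338]
eef_rot: [0.0, 0.0, 1.0, 0.0]
wrist_force: [0.3, 0.6, -1.0]
opening: 0.519
grasp_force: 61.6
```

jog_arm:
  series:
    - [[0,0,0.8,0,0,0,35],[0,0,0,0,0,0,50],[0,0,0,0,0,0,60],[0,0,0,0,0,0,85],[0,0,0,0,0,0,85],[0,0,-15,0,0,0,85],[0,0,-25,0,0,0,85],[0,0,-25,0,0,0,85],[0,0,-15,0,0,0,85],[-12,-10,0,0,0,0,85]]

```text
time_s: 28.55
eef_pos: [0.4742, 0.2576, 0.1166]
eef_rot: [0.002, -0.001, 1.0, 0.001]
wrist_force: [0.2, 0.3, 0.5]
opening: 0.996
grasp_force: 0.0
```

jog_arm:
  series:
    - [[-24,-20,0,0,0,0,85],[-24,-21,0,0,0,0,85],[-24,-21,0,0,0,0,85],[-24,-21,0,0,0,0,85],[-24,-21,0,0,0,0,85],[-24,-21,0,0,0,0,85],[-22,-19,0,0,0,0,85],[-14,-12,10,0,0,0,85],[-6,-5,15,0,0,0,85],[0,0,10,0,0,0,85]]

```text
time_s: 29.55
eef_pos: [0.6584, 0.0939, 0.0758]
eef_rot: [-0.001, 0.001, 1.0, -0.0]
wrist_force: [0.1, -0.3, -1.1]
opening: 0.998
grasp_force: 0.0
```

```bash
python3 look.py .659 .095 .045 .062 w6
```

```text
[0.65844071 0.09389499 0.07581559] [-1.06420977e-03  1.18387531e-03  9.99998733e-01 -6.12192625e-06] 0.9982165808264515
3323 [0.65515421 0.09576614 0.05344787] [0.65754635 0.09594792 0.05085105] [0.03972832 0.03954956 0.01162047]
```

View pics/w6.png

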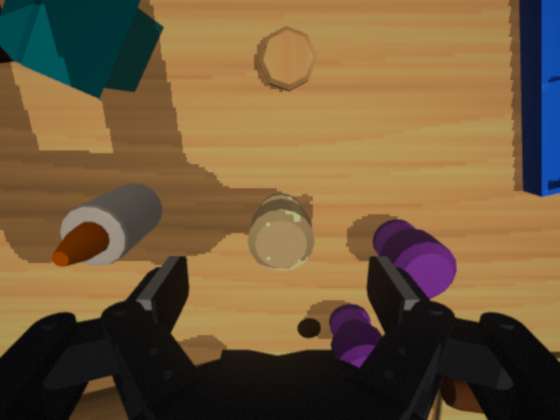

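The pale knob is at (281,235), measured at (657,96) and 54 mm high. Purple knobs stand at (420,260) and (355,330), so I'll narrow the fingers to 62 mm before going down.

jog_arm:
  series:
    - [[0,0.5,0,0,0,0,62],[0,0,0,0,0,0,62],[0,0,15,0,0,0,62],[0,0,20,0,0,0,62],[0,0,15,0,0,0,62],[0,0,8,0,0,0,62],[0,0,2,0,0,0,62],[0,0,0,0,0,0,62],[0,0,0,0,0,0,62],[0,0,0,0,0,0,62]]

```text
time_s: 30.6
eef_pos: [0.6596, 0.0956, 0.019]
eef_rot: [0.001, 0.0, 1.0, -0.0]
wrist_force: [0.1, 0.0, -0.1]
opening: 0.725
grasp_force: 0.0
```

jog_arm:
  series:
    - [[0,0,0,0,0,0,30],[0,0,0,0,0,0,30],[0,0,0,0,0,0,30],[0,0,0,0,0,0,30],[0,0,0,0,0,0,30],[0,0,0,0,0,0,30],[0,0,0,0,0,0,30],[0,0,0,0,0,0,30],[0,0,0,0,0,0,30],[0,0,0,0,0,0,30]]

```text
time_s: 31.6
eef_pos: [0.6596, 0.0956, 0.0189]
eef_rot: [0.001, 0.0, 1.0, -0.0]
wrist_force: [-0.4, 0.3, 6.2]
opening: 0.453
grasp_force: 60.5
```

jog_arm:
  series:
    - [[0,0,-10,0,0,0,30],[0,0,-20,0,0,0,30],[0,0,-20,0,0,0,30],[0,0,-20,0,0,0,30],[0,0,-20,0,0,0,30],[0,0,-10,0,0,0,30],[0,0,0,0,0,0,30],[0,0,0,0,0,0,30],[2,6,0,0,0,0,30],[4,14,0,0,0,0,30]]

```text
time_s: 32.6
eef_pos: [0.6521, 0.1154, 0.1165]
eef_rot: [-0.001, 0.001, 1.0, -0.0]
wrist_force: [-0.6, -0.5, -0.0]
opening: 0.448
grasp_force: 60.2
```

jog_arm:
  series:
    - [[8,25,0,0,0,0,30],[8,25,0,0,0,0,30],[8,25,0,0,0,0,30],[8,25,0,0,0,0,30],[8,25,0,0,0,0,30],[8,25,0,0,0,0,30],[6,21,0,0,0,0,30],[3.5,12.5,0,0,0,0,30],[0,0,0,0,0,0,30],[0,0,0,0,0,0,30]]

```text
time_s: 33.6
eef_pos: [0.5953, 0.2991, 0.1176]
eef_rot: [-0.0, 0.0, 1.0, -0.0]
wrist_force: [0.0, -0.6, -0.3]
opening: 0.449
grasp_force: 60.2
```

jog_arm:
  series:
    - [[0,0,20,0,0,0,30],[0,0,25,0,0,0,30],[0,0,25,0,0,0,30],[0,0,15,0,0,0,30],[0,0,7,0,0,0,30],[0,0,0,0,0,0,30],[0,0,0,0,0,0,30],[0,0,0,0,0,0,30],[0,0,0,0,0,0,30],[0,0,0,0,0,0,30]]

```text
time_s: 34.6
eef_pos: [0.5958, 0.2993, 0.0266]
eef_rot: [0.0, 0.0, 1.0, 0.0]
wrist_force: [0.2, 0.6, -0.8]
opening: 0.448
grasp_force: 60.7
```

jog_arm:
  series:
    - [[0,0,1,0,0,0,30],[0,0,1.2,0,0,0,30],[0,0,0,0,0,0,30],[0,0,0,0,0,0,48],[0,0,0,0,0,0,60],[0,0,0,0,0,0,85],[0,0,0,0,0,0,85],[0,0,-15,0,0,0,85],[0,0,-25,0,0,0,85],[0,0,-25,0,0,0,85]]

```text
time_s: 35.6
eef_pos: [0.5954, 0.2991, 0.0902]
eef_rot: [-0.0, 0.0, 1.0, -0.0]
wrist_force: [0.2, -0.7, 0.3]
opening: 0.998
grasp_force: 0.0
```

jog_arm:
  series:
    - [[0,0,-30,0,0,0,85],[0,0,-30,0,0,0,85],[10,15,-20,0,0,0,85],[20,20,0,0,0,0,85],[25,20,0,0,0,0,85],[25,20,0,0,0,0,85],[25,20,0,0,0,0,85],[25,20,0,0,0,0,85],[25,20,0,0,0,0,85],[10,10,0,0,0,0,85]]

```text
time_s: 36.6
eef_pos: [0.4285, 0.4459, 0.1701]
eef_rot: [0.0, -0.001, 1.0, 0.0]
wrist_force: [-0.0, -0.3, 0.1]
opening: 0.99
grasp_force: 0.0
```

```bash
python3 - <<'E'
from h import *
from bench import ctrl
c=ctrl.camera("scene");cv2.imwrite("pics/s9.png",cv2.resize(c["frame"][100:380,100:480],None,fx=2,fy=2))
c=ctrl.camera("top");W=cloud(c)
g=(np.array([.5025,-.2795]),np.deg2rad(-4.8));b=(np.array([.5281,.2828]),np.deg2rad(13.6))
for k,x,y,zl,tr in [("blk_p",.433,-.271,.06,g),("knob_d",.503,-.279,.045,g),("tin_y",.574,-.283,.045,g),("tin_r",.461,.266,.045,b),("knob_p",.596,.299,.045,b),("blk_d",.536,-.097,.055,0),("glue",.65,-.01,.05,0),("bird",.543,-.007,.05,0)]:
    P=W[(W[...,2]>zl)&(np.hypot(W[...,0]-x,W[...,1]-y)<.035)]
    q=(P.max(0)+P.min(0))/2; s=""
    if tr: d=q[:2]-tr[0];a=tr[1];s=np.round([d[0]*np.cos(a)+d[1]*np.sin(a),-d[0]*np.sin(a)+d[1]*np.cos(a)],4)
    print(k,len(P),q[:2].round(4),"top z",np.percentile(P[:,2],85).round(4),"in tray",s)
E
```

```text
blk_p 244 [ 0.433  -0.2707] top z 0.0746 in tray [-0.07    0.0029]
knob_d 212 [ 0.5038 -0.2781] top z 0.0599 in tray [0.0012 0.0015]
tin_y 287 [ 0.5743 -0.2827] top z 0.0605 in tray [0.0718 0.0028]
tin_r 274 [0.4609 0.2655] top z 0.061 in tray [-0.0694 -0.001 ]
knob_p 201 [0.596  0.2978] top z 0.0601 in tray [ 0.0695 -0.0013]
blk_d 205 [ 0.5356 -0.0969] top z 0.0702 in tray 
glue 170 [ 0.6524 -0.0107] top z 0.0723 in tray 
bird 439 [ 0.5432 -0.0064] top z 0.0679 in tray
```

View pics/s9.png

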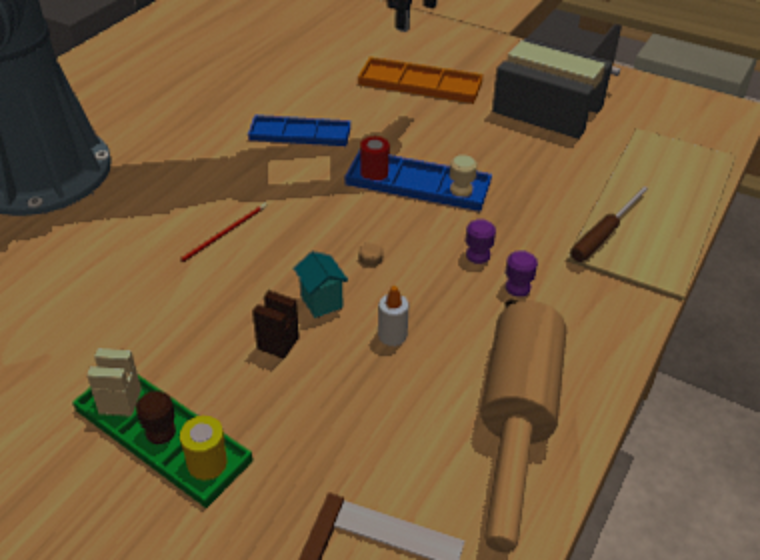

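The scene view shows all five things upright in their own compartments: pale block (115,382), dark knob (155,415), yellow tin (203,445), red tin (375,157) and pale knob (462,173). Each stands 5 mm above its bench height, and the other three haven't moved.

```bash
python3 -c "
from bench import ctrl
print(ctrl.hand_in())"
```

```text
the job is handed in; nothing more can be done
None
```

Both kits are made up and the job is handed in at about 37 s; a last camera check showed all five things upright in their own compartments and the dark block, glue bottle and birdhouse where they started, but the hand-in call gave no verdict.

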